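# Put the screwdriver away in the tool block

### The arm

A 6-joint arm with a two-finger parallel gripper is mounted at the origin on a cart in front of the work surface, level with it; the furniture and walls round the work are solid. World frame = base frame: x ahead of the robot, y to its left, z up, the work surface at z = 0. Lengths are in m, angles in degrees, forces in N, time in s.
With the tool pointing down it reaches from about 0.25 to 0.725 m from the base axis. Payload 9.7 kg.
Tool frame: the origin (TCP) lies between the finger pads; the fingertips stand 25 mm ahead of it and the grasp point (between the pads) lies 6 mm ahead of it; z points along the fingers, y is the line along which they close (so a half turn about z gives the same grasp; the last joint's range is limited). The gripper opens to 85 mm and grips with 20 to 120 N. Pads are 22 mm wide; open, the fingers measure 114 mm over their backs; the gripper's body (76 mm by 85 mm) begins 54 mm behind the grasp point. The pads swing forward as they close: fully open they stand 13 mm farther back than shut.
Start: joints at [75, 4.979, 10.078, 95.1, 0, 90], TCP at [0.142, 0.531, 0.256] pointing down, gripper open.
Joint ranges: [-179.16, 179.16], [-48.56, 103.87], [-65.8, 70.77], [-126.05, 130.52], [-82.76, 87.17], [-180, 180]. Speed limits (degrees/s): [127.2, 127.2, 147.25, 180, 180, 180].

### API

Orientations are given as [roll, pitch, yaw] about the fixed x, y, z axes, in that order (R = Rz(yaw) Ry(pitch) Rx(roll)).
In Python, from workcell import bot gives the robot as it stands.
- The arm moves only by the shell command python3 drive.py 'ROWS' [FORCE]. ROWS is a JSON object whose key "steps" holds a list of rows, 1 to 5 of them, each of 5 numbers: dx, dy, dz in units of 25 mm, then a turn about the tool's z in degrees, then the finger opening in m; each row is the pose to reach, as a shift and turn from the pose commanded when the command began, along the tool's axes at that moment; what a row does not reach only later rows make up. A row lasts 1/12 s, in which the tool goes at most 0.0417 m and 7.16 degrees, less where a joint would pass 70% of its speed; a pose out of reach is approached as far as the arm can. The fingers move at their own pace and stop on an object; FORCE is the grip in N (left out, the last holds). Time passes only in rows, so rows that do not move let the fingers close. It prints the time, the measured TCP pose, the force, the opening and the grip force at its end. Input that does not fit is refused with a message, and nothing moves.
- bot.get_obs(): the state, without advancing time (a new reading comes with each control period).
- bot.camera(name): name is "side" or "top" or "wrist"; returns the picture (480x640x3 uint8, blue, green, red); there is no depth.
- bot.camera_info(name): a dict with "mtx" (3x3 intrinsics, pixels), "extrinsics" (4x4, takes a point from camera to world coordinates). Camera axes: x right, y down, z forward; pixel columns grow to the right and rows downward; lengths in m; the calibration is good to about 2 mm. A picture is of the moment at which its call begins: read the wrist's pose just before it. camera_info takes no time and is no camera call; for the wrist camera it gives the pose at the moment of the call.
- bot.job_done(): hands the job in; it is judged then, once.
The state is a dict: "time": time; "q": joint angles; "qd": joint speeds; "joint_efforts": joint torques, N m; "ee_pos": TCP position; "tcp_rot": TCP orientation; "wrist_force": force on the tool from outside, world axes, zero at the start; "torque": the same for the moment, N m; "opening": finger opening in m; "grasp_force": force on a finger pad.
Only numpy, scipy, OpenCV 4.12 (cv2) and the standard library are available. Lean on these libraries where they do the work, as an engineer would, in place of code of your own. Each camera call takes 0.05 s, during which the arm holds its last target. There are 200 camera calls.

### The job

Somebody has parked a mug on the tool block, over its three free holes: lift it off, keep it upright and set it down gently, without dropping it, on the bench close beside the block. Then stand the screwdriver lying on the bench upright in the block, blade down, pushed home until its handle sits on the wood, and let go. Two of the three free holes are choked deep down by snapped-off dowel ends that you cannot see, so if the blade stops short pull it out and try another hole; leave the jar, sanding block, pencil and tape where they are.

Things in the scene. Friction and masses are not known exactly. Their poses are not given: they have to be found in the camera images.
- tool_block: beech block fixed to the bench, 84 (x) x 214 (y) x 100 mm high; origin: centre of its underside, z up. Three free holes in a row at y = +72, +40 and +8 mm (x = 0), under the mug at the start. At its -y end, past y = -55 mm, a thin brush and a pen stand fixed in two more holes and rise up to 75 mm above its top
- hole_1 (a point): centre of the mouth of the free hole at y = +72 mm of the block, 100 mm above the bench. All three free holes are vertical, round, 11.5 mm wide and 94 mm deep; in two of the three, any two, a broken dowel end fills the hole from its bottom up to 30 to 40 mm below the mouth
- hole_2 (a point): centre of the mouth of the free hole at y = +40 mm of the block; as hole_1
- hole_3 (a point): centre of the mouth of the free hole at y = +8 mm of the block; as hole_1
- mug: blue empty mug, 76 mm across, 85 mm high, wall 3 mm, about 130 g; origin: centre of its underside, z up through the mouth, handle on its +y side
- mug_handle (a point): middle of the upright part of the mug's handle, a round bar 10 mm thick in the mug's y-z plane, 69 mm from the mug's axis and 44 mm above its underside; 26 mm of free space between bar and wall
- screwdriver: screwdriver, 170 mm long, 75 g, lying on the bench: orange handle from y = +4 to +85 mm, flat-sided to the grip, 20 mm wide (x), 22 mm high (z); steel shank 6 mm thick from y = +4 to the tip at y = -83 mm. Origin: underside at mid-length, y along the tool from tip to handle; the tool's axis lies 11 mm above the underside, its centre of mass near y = +38 mm
- screwdriver_shoulder (a point): on the tool's axis where the shank enters the handle (y = +4 mm of the screwdriver); this end of the handle rests on the top of the block when the screwdriver is home, 87 mm behind the tip
- screwdriver_tip (a point): end of the blade, on the tool's axis (y = -83 mm of the screwdriver)
- bare_jar: bystander: unpainted turned wooden jar, 67 mm across, 58 mm high, origin centre of underside
- sanding_block: bystander: cork sanding block, 48 x 88 x 30 mm, origin centre of underside
- pencil: bystander: green pencil lying on the bench, 155 mm long along its y, 7 mm thick, origin centre of underside
- tape: bystander: roll of masking tape lying flat, 86 mm across, 24 mm high, origin centre of underside

How it is judged (in metres and radians):
On the way, in this order (a step that is already met when the one before it is completed fails the run):
1. the mug stands upright on the bench beside the block (height (world z) of mug below 0.005 m and angle between mug's own z axis and vertical below 0.08 rad and horizontal distance between mug and tool_block below 0.28 m and linear speed of mug below 0.03 m/s), for 0.2 s.
2. the screwdriver stands home in a free hole (z of screwdriver_shoulder in the frame of tool_block below 0.105 m and z of screwdriver_tip in the frame of tool_block below 0.02 m and angle between screwdriver's own y axis and vertical below 0.12 rad and (horizontal distance between screwdriver_shoulder and hole_1 below 0.008 m or horizontal distance between screwdriver_shoulder and hole_2 below 0.008 m or horizontal distance between screwdriver_shoulder and hole_3 below 0.008 m) and linear speed of screwdriver below 0.03 m/s), for 0.2 s.
At the end, for the whole second after the job is handed in: Mug upright (within 0.08 rad) and at rest on the bench, within 0.28 m of the block's centre; screwdriver blade down in one of the free holes, upright within 0.12 rad, shoulder at most 5 mm above the block's top and within 8 mm of the hole's centre, released and at rest (all of step 1 and all of step 2); the robot touches nothing.
It fails at once if the mug is tipped by more than 0.5 rad (angle between mug's own z axis and vertical above 0.5 rad).
It fails at once if the mug is dropped: it moves at over 0.6 m/s without being held (linear speed of mug above 0.6 m/s and contact force between the fingers and mug below 0.3 N).
It fails at once if the jar, sanding block, pencil or tape is moved by more than 30 mm (distance of any of bare_jar, sanding_block, pencil, tape from where it was at the start of the episode above 0.03 m).
It also fails if it takes over 72 s, if anything falls off the work surface, if the arm or the gripper's body presses on something with over 40 N, if the wrist force passes 120 N, or if a joint passes its speed limit or range.

## Working session

There is one attempt and no reset: what is moved stays moved. The work goes in short steps, Python scripts to look and compute and a shell command to move; the robot and the scene stay as the last step left them, time stands still between calls to the robot, and variables do not carry over. Pictures are saved under pics/ and viewed, at most 10 in all, crops included, and the job is handed in when it is done.

```bash
ls; mkdir -p pics; python3 - <<'E'
from workcell import bot
import cv2,numpy as np
np.set_printoptions(precision=4,suppress=True)
o=bot.get_obs();print(o)
for n in("top","side"):
    im=bot.camera(n);cv2.imwrite(f"pics/{n}0.png",im)
    i=bot.camera_info(n);print(n,i["mtx"],i["extrinsics"])
E
```

```text
drive.py
pics
workcell.py
{'time': 0.0, 'q': array([74.9989,  5.0106, 10.0342, 95.0981, -0.0002, 90.    ]), 'qd': array([ 0.0644,  0.1057, -0.0968, -0.0694, -0.0057, -0.0208]), 'joint_efforts': array([ -0.    , -52.0389,  46.4801,   0.0164,  -0.    ,  -0.    ]), 'ee_pos': array([0.1423, 0.5311, 0.2556]), 'tcp_rot': array([-179.9255,    0.0002,  164.9989]), 'wrist_force': array([-0.1355,  0.7064,  0.4846]), 'torque': array([0.0367, 0.0656, 0.022 ]), 'grasp_force': 0.0, 'opening': 0.08527692045060432}
top [[542.7056   0.     311.7121]
 [  0.     542.7056 244.6458]
 [  0.       0.       1.    ]] [[-0.0367 -0.9757  0.2159  0.3104]
 [-0.9993  0.0347 -0.0129  0.075 ]
 [ 0.0051 -0.2162 -0.9763  1.3928]
 [ 0.      0.      0.      1.    ]]
side [[609.6043   0.     327.9223]
 [  0.     609.6043 238.848 ]
 [  0.       0.       1.    ]] [[ 0.9609 -0.1828  0.2082  0.3559]
 [-0.2767 -0.5943  0.7551 -0.8334]
 [-0.0142 -0.7832 -0.6216  0.8198]
 [ 0.      0.      0.      1.    ]]
```
View pics/top0.png

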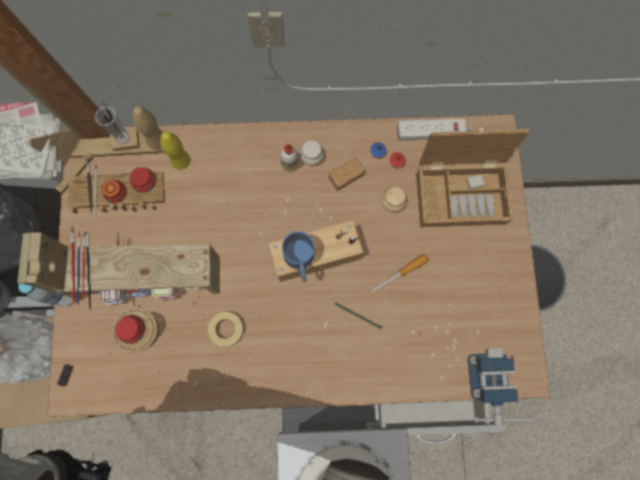

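View pics/side0.png

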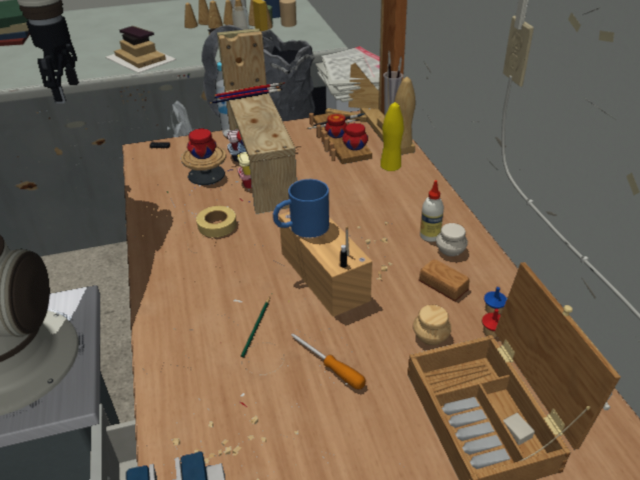

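The top view shows the block at about (270-365, 225-275) with the mug at (298,250), its handle pointing down-image to (303,277). The screwdriver runs from its tip at (373,291) to the handle end at (428,259). The pencil is at (358,316), tape at (225,330), jar at (395,199) and sanding block at (347,173). The side view agrees with this.

```bash
cat > h.py <<'E'
from workcell import bot
import cv2,numpy as np
np.set_printoptions(precision=4,suppress=True)
def ray(info,p):
    K,E=info["mtx"],info["extrinsics"]
    d=E[:3,:3]@np.linalg.solve(K,[p[0],p[1],1.]);return E[:3,3],d/np.linalg.norm(d)
def plane(info,p,z):
    o,d=ray(info,p);return o+d*(z-o[2])/d[2]
def cross(i1,p1,i2,p2):
    o1,d1=ray(i1,p1);o2,d2=ray(i2,p2)
    t=np.linalg.lstsq(np.c_[d1,-d2],o2-o1,rcond=None)[0]
    a,b=o1+t[0]*d1,o2+t[1]*d2;return (a+b)/2,np.linalg.norm(a-b)
def proj(info,P):
    E=np.linalg.inv(info["extrinsics"]);c=E[:3,:3]@np.asarray(P)+E[:3,3];q=info["mtx"]@c;return q[:2]/q[2]
def mask(im,lo,hi,box=None):
    m=cv2.inRange(cv2.cvtColor(im,cv2.COLOR_BGR2HSV),lo,hi)
    if box is not None:
        k=np.zeros_like(m);x0,y0,x1,y1=box;k[y0:y1,x0:x1]=255;m&=k
    n,l,s,c=cv2.connectedComponentsWithStats(m);b=1+np.argmax(s[1:,4]);return (l==b).astype(np.uint8)*255
def rect(m):return cv2.minAreaRect(np.argwhere(m)[:,::-1].astype(np.float32))
BLUE=((100,90,40),(125,255,255));ORANGE=((8,180,120),(20,255,255))
E
python3 - <<'E'
from h import *
im=cv2.imread("pics/top0.png");i=bot.camera_info("top")
m=mask(im,*BLUE,(270,220,330,290));cnt=np.argwhere(m)[:,::-1];print("mug bbox",cnt.min(0),cnt.max(0))
core=cv2.morphologyEx(m,cv2.MORPH_OPEN,cv2.getStructuringElement(cv2.MORPH_ELLIPSE,(15,15)))
c,r=cv2.minEnclosingCircle(np.argwhere(core)[:,::-1].astype(np.float32));print(c,r)
for z in(.1,.185):print("mug",z,plane(i,c,z))
print("handle low tip",plane(i,(303,278),.144))
m=mask(im,*ORANGE,(380,240,450,300));r=rect(m);print("handle",r);b=cv2.boxPoints(r)
for p in b:print(plane(i,p,.011))
for n,p,z in[("tip",(373,291),.011),("blk",(270,240),.1),("blk",(358,223),.1),("blk",(365,247),.1),("blk",(279,268),.1),("blk",(279,278),0),("pen",(351,240),.175),("tape",(225,330),.024),("pencil",(335,304),.004),("pencil",(381,328),.004),("plank",(210,265),.1),("jar",(395,199),.058),("sand",(347,173),.03),("edge",(310,407),0)]:print(n,plane(i,p,z))
for n in["side"]:
    im=cv2.imread("pics/side0.png");s=bot.camera_info(n)
    m=mask(im,*ORANGE,(310,340,380,400));r=rect(m);print(r)
    print("tip",cross(i,(373,291),s,(293,337)))
    print("tip",plane(s,(293,337),.011))
    for p in [(370,263),(323,290)]:print("blkcorner",plane(s,p,.1))
E
```

```text
mug bbox [294 241] [312 261]
(0.0, 0.0) 0.0
mug 0.1 [1.3027 0.8747 0.1   ]
mug 0.185 [1.2374 0.8221 0.185 ]
handle low tip [0.5079 0.0817 0.144 ]
handle ((421.0, 259.0), (0.0, 0.0), 0.0)
[ 0.5677 -0.2253  0.011 ]
[ 0.5677 -0.2253  0.011 ]
[ 0.5677 -0.2253  0.011 ]
[ 0.5677 -0.2253  0.011 ]
tip [ 0.4888 -0.0956  0.011 ]
blk [0.6115 0.1594 0.1   ]
blk [ 0.6468 -0.058   0.1   ]
blk [ 0.5857 -0.0717  0.1   ]
blk [0.5413 0.139  0.1   ]
blk [0.5329 0.1446 0.    ]
pen [ 0.5874 -0.0319  0.175 ]
tape [0.4028 0.2811 0.024 ]
pencil [0.4599 0.0028 0.004 ]
pencil [ 0.3948 -0.111   0.004 ]
plank [0.5546 0.3055 0.1   ]
jar [ 0.7179 -0.1609  0.058 ]
sand [ 0.8028 -0.0436  0.03  ]
edge [0.2088 0.0759 0.    ]
((343.780029296875, 369.46002197265625), (43.400001525878906, 12.20000171661377), 36.86989974975586)
tip (array([ 0.4903, -0.0965,  0.0046]), np.float64(0.0012853815118959925))
tip [ 0.4899 -0.1022  0.011 ]
blkcorner [ 0.6503 -0.0488  0.1   ]
blkcorner [ 0.5498 -0.0924  0.1   ]
```

Careful with the scale: shifts go in units of 25 mm. That gives: -0.1 m is -4, -0.16 m is -6.4.

```bash
python3 - <<'E'
from h import *
o=bot.get_obs();w=bot.camera_info("wrist");E=w["extrinsics"];from scipy.spatial.transform import Rotation as R
T=R.from_euler("xyz",o["tcp_rot"],degrees=True).as_matrix()
print(w["mtx"],"\ncam in tool",T.T@(E[:3,3]-o["ee_pos"]),"\n",T.T@E[:3,:3],"\n",T)
im=cv2.imread("pics/top0.png");hs=cv2.cvtColor(im,cv2.COLOR_BGR2HSV)
for p in[(298,250),(303,270),(290,240),(415,265),(425,260)]:print(hs[p[1],p[0]])
E
python3 drive.py '{"steps": [[0,0,-1.6,0,0.085],[0,-1.6,-3.2,0,0.085],[0,-3.2,-4,0,0.085],[0,-4.8,-4.8,0,0.085],[-0.8,-6.4,-4.8,0,0.085]]}'
```

```text
[[355.279    0.     318.9094]
 [  0.     355.279  244.8767]
 [  0.       0.       1.    ]] 
cam in tool [ 0.0673 -0.0011 -0.1172] 
 [[-0.0012 -0.9635 -0.2676]
 [ 1.     -0.0009 -0.0011]
 [ 0.0009 -0.2676  0.9635]] 
 [[-0.9659  0.2589 -0.0003]
 [ 0.2589  0.9659 -0.0011]
 [-0.     -0.0012 -1.    ]]
[106  93 151]
[106  88 134]
[110  34  67]
[ 17 175 173]
[ 16 172 156]
time: 0.52
ee_pos: [0.1177, 0.3909, 0.3751]
tcp_rot: [179.9, -0.0, 165.1]
wrist_force: [1.0, 0.6, 0.9]
opening: 0.0851
grasp_force: 0.0
```

In the tool's units: -0.18 m is -7.2, -0.144 m is -5.76.

```bash
python3 drive.py '{"steps": [[-1.44,-0.76,0,0,0.085],[-2.88,-1.52,0,0,0.085],[-4.32,-2.28,0,0,0.085],[-5.76,-3.04,0,0,0.085],[-7.2,-3.8,0,0,0.085]]}'; python3 drive.py '{"steps": [[-1.44,-0.76,0,0,0.085],[-2.88,-1.52,0,0,0.085],[-4.32,-2.28,0,0,0.085],[-5.76,-3.04,0,0,0.085],[-7.2,-3.8,0,0,0.085]]}'
```

```text
time: 0.93
ee_pos: [0.2688, 0.2517, 0.3732]
tcp_rot: [180.0, 0.0, 165.0]
wrist_force: [1.3, 1.5, -0.0]
opening: 0.0853
grasp_force: 0.0
time: 1.35
ee_pos: [0.4184, 0.113, 0.3731]
tcp_rot: [180.0, 0.0, 165.0]
wrist_force: [0.8, 1.2, 0.5]
opening: 0.0851
grasp_force: 0.0
```

```bash
python3 - <<'E'
from h import *
w=bot.camera_info("wrist");im=bot.camera("wrist");cv2.imwrite("pics/w1.png",im);np.savez("w1.npz",**w);print(bot.get_obs()["ee_pos"],w["extrinsics"])
E
```

```text
[0.4225 0.1094 0.3715] [[ 0.2604  0.9303  0.2583  0.3532]
 [ 0.9655 -0.2507 -0.0704  0.1294]
 [-0.0007  0.2677 -0.9635  0.4903]
 [ 0.      0.      0.      1.    ]]
```

View pics/w1.png

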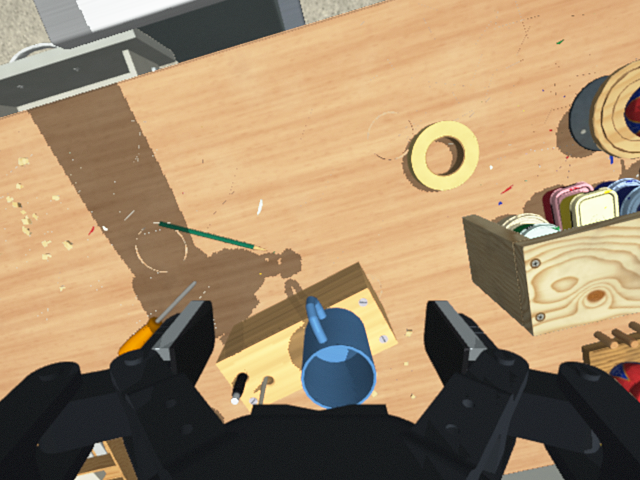

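The wrist view shows the mug rim ellipse at about (339,376) and the mug handle at (316,320). The block's visible right-end top corner is near (397,342), and the screwdriver is at (120-195, 282-352). I'll fit the rim and block edges next.

```bash
python3 - <<'E'
from h import *
w=dict(np.load("w1.npz"));im=cv2.imread("pics/w1.png")
hs=cv2.cvtColor(im,cv2.COLOR_BGR2HSV)
m=mask(im,(98,80,40),(125,255,255),(280,280,400,420))
c=cv2.findContours(m,cv2.RETR_EXTERNAL,cv2.CHAIN_APPROX_NONE)[0][0][:,0]
P=np.array([plane(w,p,.185) for p in c])[:,:2]
lo=c[:,1]>378   # lower arc of the rim
A=np.c_[2*P[lo],np.ones(lo.sum())];s=np.linalg.lstsq(A,(P[lo]**2).sum(1),rcond=None)[0]
print("rim c",s[:2],"r",np.sqrt(s[2]+s[0]**2+s[1]**2), lo.sum())
for p,z in[((316,303),.15),((321,337),.175),((397,342),.1),((375,290),.1),((360,263),0),((217,365),.1)]:print(p,z,plane(w,p,z))
big=cv2.resize(im[250:430,180:420],None,fx=3,fy=3,interpolation=cv2.INTER_CUBIC);cv2.imwrite("pics/w1c.png",big)
E
```

```text
rim c [0.5716 0.09  ] r 0.03695552722207405 97
(316, 303) 0.15 [0.5043 0.0853 0.15  ]
(321, 337) 0.175 [0.5299 0.0837 0.175 ]
(397, 342) 0.1 [0.6029 0.1615 0.1   ]
(375, 290) 0.1 [0.5285 0.1505 0.1   ]
(360, 263) 0 [0.5265 0.1441 0.    ]
(217, 365) 0.1 [ 0.5759 -0.0638  0.1   ]
```

View pics/w1c.png

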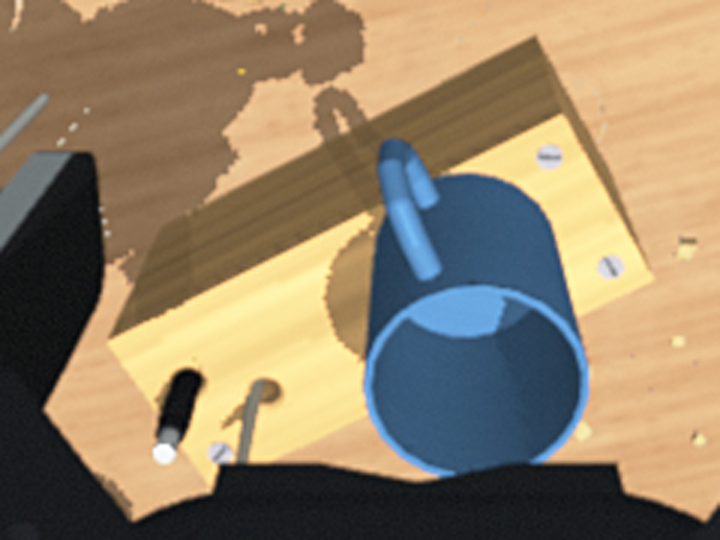

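```bash
python3 - <<'E'
from h import *
w=dict(np.load("w1.npz"))
a,b,t=[plane(w,(180+x/3,250+y/3),.185) for x,y in((365,382),(588,378),(480,285))]
A=np.array([a,b,t])[:,:2];s=np.linalg.lstsq(np.c_[2*A,np.ones(3)],(A**2).sum(1),rcond=None)[0]
print("rim",A,s[:2],np.sqrt(s[2]+s[:2]@s[:2]))
q=np.array([plane(w,(180+x/3,250+y/3),.1) for x,y in((108,340),(563,113),(652,275))])[:,:2];print(q)
print("len",np.linalg.norm(q[1]-q[0]),np.linalg.norm(q[2]-q[1]),"yaw",np.degrees(np.arctan2(-(q[1]-q[0])[0],(q[1]-q[0])[1])),np.degrees(np.arctan2((q[2]-q[1])[1],(q[2]-q[1])[0])),"c",(q[0]+q[2])/2)
print("handle",[plane(w,(180+x/3,250+y/3),z) for x,y,z in((395,145,.155),(428,270,.18))])
E
```

```text
rim [[0.5626 0.0549]
 [0.5803 0.1267]
 [0.5374 0.1006]] [0.5729 0.0904] 0.036977543320066544
[[ 0.5733 -0.0642]
 [ 0.5233  0.1428]
 [ 0.6026  0.162 ]]
len 0.2129514529047979 0.08154564695235993 yaw 13.578585505040142 13.646630203560903 c [0.588  0.0489]
handle [array([0.4959, 0.083 , 0.155 ]), array([0.5307, 0.0851, 0.18  ])]
```

```bash
python3 drive.py '{"steps": [[-1.52,0.58,0,0,0.05],[-3.04,1.16,0.4,0,0.05],[-4.56,1.72,1.2,0,0.05],[-6,2.28,2.4,0,0.05],[-6,2.28,3.6,0,0.05]]}'; python3 drive.py '{"steps": [[0,0,0,0,0.05],[0,0,0.8,0,0.05]]}'; python3 - <<'E'
from h import *
im=bot.camera("wrist");cv2.imwrite("pics/w2.png",im);print(bot.get_obs()["ee_pos"])
E
```

```text
time: 1.82
ee_pos: [0.5814, 0.1315, 0.2811]
tcp_rot: [180.0, 0.1, 165.0]
wrist_force: [1.4, 0.2, 0.0]
opening: 0.05
grasp_force: 0.0
time: 1.98
ee_pos: [0.5769, 0.1312, 0.2638]
tcp_rot: [-180.0, -0.1, 165.0]
wrist_force: [0.1, -0.5, 2.2]
opening: 0.0501
grasp_force: 0.0
[0.5761 0.1311 0.2602]
```

View pics/w2.png

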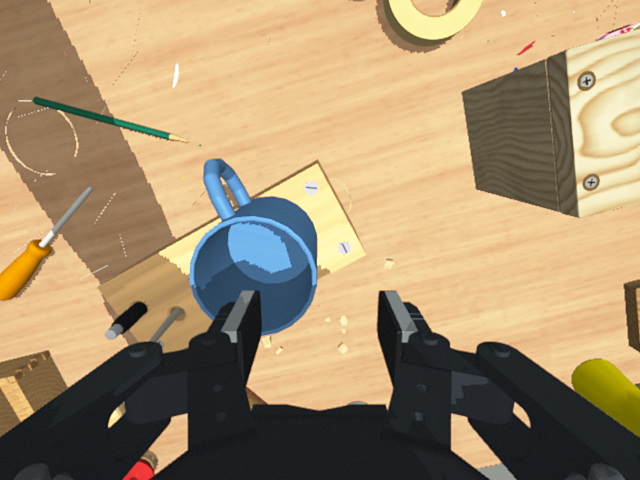

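The wrist view shows the rim spanning columns 191 to 316, with the pads straddling its right wall at about 320. A 4 mm shift in tool y agrees with my computed target.

In the tool's units: -0.0037 m is -0.148, 0.08 m is 3.2.

```bash
python3 drive.py '{"steps": [[-0.28,-0.148,0.8,0,0.05],[-0.28,-0.148,2,0,0.05],[-0.28,-0.148,3.2,0,0.05],[-0.28,-0.148,3.2,0,0.05],[-0.28,-0.148,3.2,0,0.05]]}'; python3 drive.py '{"steps": [[0,0,0,0,0],[0,0,0,0,0],[0,0,0,0,0],[0,0,0,0,0],[0,0,0,0,0]]}' 50
```

```text
time: 2.45
ee_pos: [0.5819, 0.1258, 0.1845]
tcp_rot: [-180.0, -0.0, 165.0]
wrist_force: [0.2, -0.3, -0.2]
opening: 0.0498
grasp_force: 0.0
time: 2.87
ee_pos: [0.5834, 0.126, 0.1851]
tcp_rot: [179.9, 0.1, 165.0]
wrist_force: [-0.7, -1.0, 6.8]
opening: 0.0029
grasp_force: 46.7
```

```bash
python3 drive.py '{"steps": [[0,0,-0.32,0,0],[0,0,-0.8,0,0],[0,0,-1.4,0,0],[0.4,0,-1.6,0,0],[1.2,0,-1.6,0,0]]}'; python3 drive.py '{"steps": [[0.8,0,0,0,0],[1.6,0,0,0,0],[2.6,-0.12,0,0,0],[3.6,-0.2,0,0,0],[4.12,-0.2,0,0,0]]}'; python3 drive.py '{"steps": [[0,0,0.4,0,0],[0,0,1.2,0,0],[0,0,2.2,0,0],[0,0,3.2,0,0],[0,0,4,0,0]]}'; python3 - <<'E'
from h import *
bot.camera("side");im=bot.camera("side");cv2.imwrite("pics/s2.png",im[130:430,120:520]);print(bot.get_obs())
E
```

```text
time: 3.28
ee_pos: [0.5549, 0.1335, 0.225]
tcp_rot: [179.9, 0.1, 164.9]
wrist_force: [0.2, 1.3, -2.0]
opening: 0.003
grasp_force: 46.6
time: 3.7
ee_pos: [0.4505, 0.1556, 0.224]
tcp_rot: [180.0, -0.0, 165.0]
wrist_force: [0.4, -0.1, -1.1]
opening: 0.0029
grasp_force: 46.6
time: 4.12
ee_pos: [0.4528, 0.1553, 0.1213]
tcp_rot: [-180.0, -0.0, 165.0]
wrist_force: [0.2, 0.1, -1.2]
opening: 0.0033
grasp_force: 46.6
{'time': 4.2167, 'q': array([ 18.9292,  -5.1616, -15.1299,  80.3341,  -0.0026,  33.9307]), 'qd': array([ 0.0635, -1.1183,  4.6732,  3.2451, -0.0319,  0.075 ]), 'joint_efforts': array([  0.0387, -41.805 ,  46.7423,  -1.2017,  -0.0286,  -0.0022]), 'ee_pos': array([0.4515, 0.1548, 0.1199]), 'tcp_rot': array([-179.8291,   -0.2495,  164.9981]), 'wrist_force': array([-0.3043, -0.0646, -1.3508]), 'torque': array([0.0392, 0.0398, 0.0118]), 'grasp_force': 46.63794876309112, 'opening': 0.0028603090633273465}
```

View pics/s2.png

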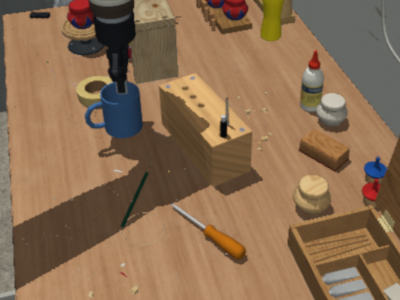

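The side view shows the mug held upright in the gripper, clear of the block, about 35 mm above the bench. The three holes are now exposed.

```bash
python3 drive.py '{"steps": [[0,0,0.4,0,0],[0,0,0.8,0,0],[0,0,1.08,0,0],[0,0,1.2,0,0],[0,0,1.28,0,0]]}'; python3 drive.py '{"steps": [[0,0,0.04,0,0],[0,0,0.08,0,0],[0,0,0.12,0,0]]}'
```

```text
time: 4.63
ee_pos: [0.4531, 0.1554, 0.0909]
tcp_rot: [-180.0, -0.0, 165.0]
wrist_force: [-0.5, -0.3, -1.3]
opening: 0.0029
grasp_force: 46.6
time: 4.88
ee_pos: [0.4533, 0.1555, 0.0885]
tcp_rot: [180.0, 0.0, 165.0]
wrist_force: [-0.4, -0.5, -1.0]
opening: 0.0028
grasp_force: 46.6
```

```bash
python3 drive.py '{"steps": [[0,0,0.04,0,0],[0,0,0.08,0,0],[0,0,0.12,0,0]]}'; python3 drive.py '{"steps": [[0,0,0,0,0],[0,0,0.04,0,0],[0,0,0.04,0,0]]}'
```

```text
time: 5.13
ee_pos: [0.4531, 0.1555, 0.0852]
tcp_rot: [180.0, 0.0, 165.0]
wrist_force: [0.8, -0.4, -0.6]
opening: 0.0029
grasp_force: 46.6
time: 5.38
ee_pos: [0.4533, 0.1556, 0.085]
tcp_rot: [180.0, 0.0, 165.0]
wrist_force: [-2.0, 0.1, 6.6]
opening: 0.003
grasp_force: 47.4
```

```bash
python3 drive.py '{"steps": [[0,0,0,0,0.04],[0,0,0,0,0.04],[0,0,-0.8,0,0.04],[0,0,-2.4,0,0.04],[0,0,-4,0,0.04]]}'; python3 drive.py '{"steps": [[0,-1.2,-1.6,7,0.05],[0,-2.4,-3.2,14,0.05],[0,-4,-4,21,0.05],[0,-5.6,-4,28,0.06],[0,-7.2,-4,35,0.06]]}';  python3 - <<'E'
from h import *
im=bot.camera("top");i=bot.camera_info("top")
m=mask(im,(98,80,40),(125,255,255),(260,240,340,360));print("mug mask",m.sum()//255)
E
```

```text
time: 5.8
ee_pos: [0.452, 0.155, 0.184]
tcp_rot: [-179.9, -0.2, 165.0]
wrist_force: [1.5, 1.0, 0.4]
opening: 0.0401
grasp_force: 0.0
time: 6.22
ee_pos: [0.4097, -0.0071, 0.2857]
tcp_rot: [179.9, 0.1, 129.8]
wrist_force: [1.0, -1.1, -0.6]
opening: 0.06
grasp_force: 0.0
mug mask 427
```

```bash
python3 drive.py '{"steps": [[-1.4,-0.48,0,5,0.06],[-2.8,-0.96,0,10,0.06],[-4.2,-1.44,0,10,0.06],[-5.28,-1.8,0,10,0.06],[-5.28,-1.8,0,10,0.06]]}';  python3 - <<'E'
from h import *
w=bot.camera_info("wrist");im=bot.camera("wrist");cv2.imwrite("pics/w3.png",im);np.savez("w3.npz",**w);print(bot.get_obs()["ee_pos"])
E
```

```text
time: 6.68
ee_pos: [0.4612, -0.14, 0.2822]
tcp_rot: [-179.9, -0.0, 119.8]
wrist_force: [1.5, 0.4, 1.0]
opening: 0.0603
grasp_force: 0.0
[ 0.4605 -0.1382  0.2825]
```

View pics/w3.png

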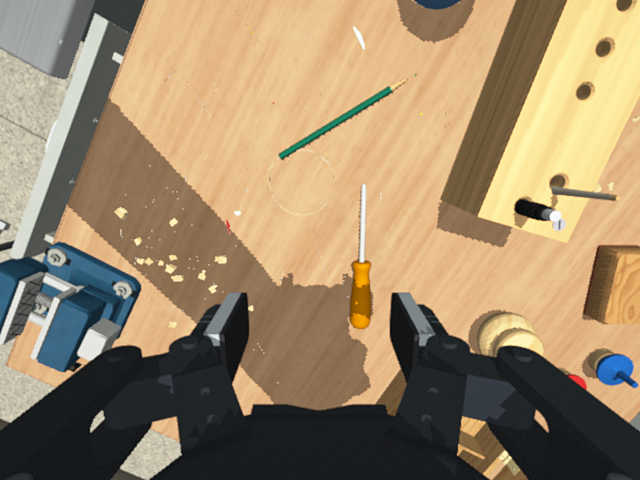

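The screwdriver runs from its tip at (363,185) to its handle end at (360,328), almost parallel to tool x. The hole mouths are visible at (584,91), (605,47) and (622,5).

```bash
python3 - <<'E'
from h import *
w=dict(np.load("w3.npz"));im=cv2.imread("pics/w3.png")
m=mask(im,(8,150,100),(22,255,255),(330,250,390,335));pts=np.argwhere(m)[:,::-1].astype(np.float32)
Q=np.array([plane(w,p,.011) for p in pts])[:,:2];c=Q.mean(0);u=np.linalg.svd(Q-c,full_matrices=False)[2][0]
tip=plane(w,(363,185),.011)[:2]
s=(Q-c)@u;print("n",len(Q),"c",c,"len",np.ptp(s),"ends",c+u*s.min(),c+u*s.max())
top=plane(w,(360,328),.011)[:2];d=top-tip;L=np.linalg.norm(d);d/=L
print("tip",tip,"end",top,"L",L,"dir",d,"svd",u,"yaw of -d",np.degrees(np.arctan2(-d[1],-d[0])))
print("grasp y=70:",tip+d*.153)
for p in[(584,91),(605,47),(622,5)]:print("hole",plane(w,p,.1))
E
```

```text
n 1233 c [ 0.5544 -0.2066] len 0.08679440618447387 ends [ 0.5319 -0.1681] [ 0.5757 -0.2431]
tip [ 0.4889 -0.0944] end [ 0.5761 -0.2428] L 0.17209732897998917 dir [ 0.5065 -0.8622] svd [ 0.5046 -0.8634] yaw of -d 120.43384099372368
grasp y=70: [ 0.5664 -0.2263]
hole [0.5863 0.0557 0.1   ]
hole [0.5794 0.0873 0.1   ]
hole [0.5713 0.1146 0.1   ]
```

In the tool's units: -0.133 m is -5.32, -0.105 m is -4.2.

```bash
python3 drive.py '{"steps": [[-1.4,0.5,0,0,0.045],[-2.8,1,0.4,0,0.045],[-4.2,1.52,1.2,-0.6,0.045],[-5.32,1.92,2.4,-0.6,0.045],[-5.32,1.92,4,-0.6,0.045]]}'; python3 drive.py '{"steps": [[0,0,1.6,0,0.045],[0,0,3,0,0.045],[0,0,4,0,0.045],[0,0,4.4,0,0.045],[0,0,4.4,0,0.045]]}'
```

```text
time: 7.15
ee_pos: [0.572, -0.2294, 0.1829]
tcp_rot: [179.9, 0.2, 120.6]
wrist_force: [2.2, -1.2, -0.5]
opening: 0.045
grasp_force: 0.0
time: 7.57
ee_pos: [0.5669, -0.226, 0.0711]
tcp_rot: [-179.8, -0.2, 120.7]
wrist_force: [-0.0, -0.1, 0.6]
opening: 0.0454
grasp_force: 0.0
```

```bash
python3 - <<'E'
from h import *
w=bot.camera_info("wrist");im=bot.camera("wrist");o=bot.get_obs();print(o["ee_pos"],o["tcp_rot"])
m=mask(im,(8,150,100),(22,255,255));pts=np.argwhere(m)[:,::-1]
Q=np.array([plane(w,p,.011) for p in pts])[:,:2];c=Q.mean(0);u=np.linalg.svd(Q-c,full_matrices=False)[2][0];print(c,u,pts.min(0),pts.max(0))
y=np.radians(o["tcp_rot"][2]);ty=np.array([np.sin(y),-np.cos(y)]);print("lateral off",(c-o["ee_pos"][:2])@ty)
cv2.imwrite("pics/w4.png",im)
E
```

```text
[ 0.568  -0.2265  0.0736] [-179.9619   -0.0541  120.644 ]
[ 0.554  -0.2053] [ 0.4968 -0.8678] [295 147] [342 310]
lateral off -0.0012787906374989461
```

In the tool's units: -0.003 m is -0.12, 0.042 m is 1.68.

```bash
python3 drive.py '{"steps": [[-0.08,-0.04,0.8,0,0.045],[-0.12,-0.04,1.4,0,0.045],[-0.12,-0.04,1.68,0,0.045],[-0.12,-0.04,1.68,0,0.045],[-0.12,-0.04,1.68,0,0.045]]}'; python3 drive.py '{"steps": [[0,0,0,0,0],[0,0,0,0,0],[0,0,0,0,0],[0,0,0,0,0]]}' 20;python3 drive.py '{"steps": [[0,0,-0.8,0,0],[0,0,-1.6,0,0],[0,0,-2.4,0,0],[0,0,-2.8,0,0],[0,0,-2.8,0,0]]}'; python3 - <<'E'
from h import *
im=bot.camera("side");cv2.imwrite("pics/s3.png",im[200:450,240:490])
E
```

```text
time: 8.03
ee_pos: [0.5696, -0.2305, 0.0333]
tcp_rot: [179.9, 0.1, 120.6]
wrist_force: [0.0, 0.9, -0.9]
opening: 0.0453
grasp_force: 0.0
time: 8.37
ee_pos: [0.5697, -0.2306, 0.0332]
tcp_rot: [179.9, 0.1, 120.6]
wrist_force: [-0.7, 0.5, 6.7]
opening: 0.0198
grasp_force: 21.3
time: 8.78
ee_pos: [0.5701, -0.2309, 0.1044]
tcp_rot: [179.8, 0.2, 120.6]
wrist_force: [0.5, -0.7, -1.5]
opening: 0.0196
grasp_force: 20.5
```

View pics/s3.png

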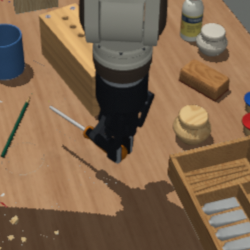

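The side view shows the screwdriver held by the gripper with its tip raised, at about crop (52,108), which is (292,308) in the full image. I'll compute its slope.

```bash
cat >> h.py <<'E'
def inplane(info,p,P0,yaw):
    "tool-plane hit: returns (along tool x, z) of pixel p in vertical plane through P0 along tool x"
    o,d=ray(info,p);y=np.radians(yaw);n=np.array([np.sin(y),-np.cos(y),0]);x=o+d*((P0-o)@n)/(d@n)
    return (x-P0)@np.array([np.cos(y),np.sin(y),0]),x[2],x
E
python3 - <<'E'
from h import *
o=bot.get_obs();s=bot.camera_info("side");P=o["ee_pos"]
a,z,x=inplane(s,(292,308),P,o["tcp_rot"][2]);print(P,a,z,x,"angle",np.degrees(np.arctan2(P[2]-.02-z,a)),np.hypot(a,P[2]-.02-z))
E
```

```text
[ 0.5695 -0.2307  0.1024] 0.15176668909941005 0.08058554642929572 [ 0.4922 -0.1     0.0806] angle 0.6980851883970352 0.1517779544551215
```

```bash
python3 drive.py '{"steps": [[0,0,0.8,0,0],[0,0,1.2,0,0],[0,0,1.2,0,0.0192]]}'; python3 drive.py '{"steps": [[0,0,0,0,0.0192],[0,0,0,0,0.0192]]}'; python3 drive.py '{"steps": [[0,0,0,0,0.0195],[0,0,0,0,0.0195]]}'
```

```text
time: 9.08
ee_pos: [0.5669, -0.2297, 0.0672]
tcp_rot: [-179.8, -0.3, 120.6]
wrist_force: [-0.4, -0.4, -1.4]
opening: 0.0192
grasp_force: 20.5
time: 9.25
ee_pos: [0.5688, -0.2304, 0.0713]
tcp_rot: [-180.0, -0.0, 120.6]
wrist_force: [0.5, -0.9, -0.2]
opening: 0.0195
grasp_force: 20.5
time: 9.42
ee_pos: [0.5692, -0.2306, 0.0722]
tcp_rot: [180.0, 0.0, 120.6]
wrist_force: [0.1, -0.5, -1.1]
opening: 0.0197
grasp_force: 14.7
```

```bash
cat >> h.py <<'E'
def driver():
    "angle of the shank below horizontal and tip, from the side camera"
    o=bot.get_obs();s=bot.camera_info("side");im=bot.camera("side");P=o["ee_pos"]
    hs=cv2.cvtColor(im,cv2.COLOR_BGR2HSV);m=cv2.inRange(hs,(0,0,90),(179,70,255))
    d=cv2.absdiff(im,cv2.imread("pics/side0.png")).max(2);m&=((d>25)*255).astype(np.uint8)
    y=np.radians(o["tcp_rot"][2]);R=[]
    for p in np.argwhere(m)[:,::-1]:
        a,z,x=inplane(s,p,P,o["tcp_rot"][2])
        r=np.hypot(a,z-P[2]+.015)
        if .065<r<.175 and z<P[2]-.005+.03 and z>-.01: R.append((a,z-P[2]+.015,r))
    R=np.array(R);np.save("R.npy",R)
    if len(R)<5:print("few",len(R));return
    th=np.degrees(np.arctan2(-R[:,1],R[:,0]));h,e=np.histogram(th,bins=np.arange(-30,186,5));print(h)
    k=np.argmax(h);g=abs(th-e[k]-2.5)<6;print("n",g.sum(),"angle",np.median(th[g]),"r",R[g,2].min(),R[g,2].max(),"P",P,"F",o["grasp_force"],o["opening"])
E
python3 drive.py '{"steps": [[0,0,-1.2,0,0],[0,0,-2.4,0,0],[0,0,-3.6,0,0],[0,0,-4.4,0,0],[0,0,-4.8,0,0]]}' ;python3 drive.py '{"steps": [[0,0,0,0,0.0196],[0,0,0,0,0.0196],[0,0,0,0,0.0196]]}'; python3 -c "from h import *;driver()"
```

```text
time: 9.83
ee_pos: [0.5698, -0.2308, 0.1956]
tcp_rot: [179.8, 0.2, 120.6]
wrist_force: [-0.3, -0.0, 0.1]
opening: 0.019
grasp_force: 21.8
time: 10.08
ee_pos: [0.5684, -0.2303, 0.1896]
tcp_rot: [-179.9, -0.1, 120.6]
wrist_force: [-0.1, 0.1, -1.9]
opening: 0.0197
grasp_force: 11.7
[  0   0   0   0   0   0 141  32   0   0   0   0   0   0   0   0   0   0
   0   0   0   0   0   3   0   0   0   0   0   0   0   0   0   0   0   0
   0   0   0   0   0   0   0]
n 173 angle 3.3454333753340513 r 0.07667658483041724 0.16086865843137535 P [ 0.5684 -0.2303  0.1896] F 11.724273562431335 0.01965222724464252
```

Detection works (about 3°). Next I'll loosen the grip in tiny steps.

```bash
python3 drive.py '{"steps": [[0,0,0,0,0.01965],[0,0,0,0,0.01967]]}'|tail -2; python3 -c "from h import *;driver()"|tail -1;python3 drive.py '{"steps": [[0,0,0,0,0.0197],[0,0,0,0,0.0197]]}'|tail -2; python3 -c "from h import *;driver()"|tail -1
```

```text
opening: 0.0198
grasp_force: 9.7
n 172 angle 3.3942587360978766 r 0.07673040851233609 0.16073039099198166 P [ 0.5685 -0.2303  0.1903] F 9.661063402891159 0.019838202351084484
opening: 0.0198
grasp_force: 8.8
n 174 angle 3.4200586820947563 r 0.07723986304986726 0.1590945406436976 P [ 0.5689 -0.2304  0.1913] F 8.774486035108566 0.019814819144316678
```

```bash
python3 drive.py '{"steps": [[0,0,0,0,0.01975],[0,0,0,0,0.0198]]}'|tail -2; python3 -c "from h import *;driver()"|tail -1;python3 drive.py '{"steps": [[0,0,0,0,0.01983],[0,0,0,0,0.01985]]}'|tail -2; python3 -c "from h import *;driver()"|tail -1
```

```text
opening: 0.0199
grasp_force: 5.8
n 172 angle 3.458820118259985 r 0.07513234280802164 0.15887607721516547 P [ 0.5689 -0.2304  0.1916] F 5.840340927243233 0.019888127222389865
opening: 0.0202
grasp_force: 4.3
n 173 angle 3.902820296415484 r 0.07733974025134073 0.1614499955536966 P [ 0.5689 -0.2304  0.1916] F 4.3403081595897675 0.02017811109895087
```

It is starting to swing (3.5° to 3.9°) at 4.3 N.

```bash
python3 drive.py '{"steps": [[0,0,0,0,0.01985],[0,0,0,0,0.01987]]}'|tail -1; python3 -c "from h import *;driver()"|tail -1;python3 drive.py '{"steps": [[0,0,0,0,0.01988],[0,0,0,0,0.01988]]}'|tail -1; python3 -c "from h import *;driver()"|tail -1
```

```text
grasp_force: 3.7
n 168 angle 5.654484147361015 r 0.07747049739213467 0.15995762814125686 P [ 0.5689 -0.2304  0.1915] F 3.748677894473076 0.019587514689212313
grasp_force: 3.3
n 99 angle 36.41770841132118 r 0.08569029083979686 0.16008046475773777 P [ 0.5689 -0.2304  0.1915] F 3.3336839452385902 0.019820739541180247
```

```bash
python3 drive.py '{"steps": [[0,0,0,0,0.01988],[0,0,0,0,0.01988]]}'|tail -1; python3 -c "from h import *;driver()";python3 drive.py '{"steps": [[0,0,0,0,0.01988],[0,0,0,0,0.01988],[0,0,0,0,0.01988]]}'|tail -1; python3 -c "from h import *;driver()"
```

```text
grasp_force: 3.2
[ 0  0  0  0  0  0  0  0  0  0  0  0  0  0  0  0  0 63  0  0  0  0  0  0
  0  0  0  0  0  0  0  0  0  0  0  0  0  0  0  0  0  0  0]
n 63 angle 56.88119107880309 r 0.09229938831826617 0.1628956233229185 P [ 0.5689 -0.2304  0.1915] F 3.2497120276093483 0.01995773972643715
grasp_force: 3.2
[ 0  0  0  0  0  0  0  0  0  0  0  0  0  0  0  0  0 61  0  0  0  0  0  0
  0  0  0  0  0  0  0  0  0  0  0  0  0  0  0  0  0  0  0]
n 61 angle 56.88911152341175 r 0.0922513268042914 0.16284605467085883 P [ 0.5689 -0.2304  0.1915] F 3.249831721186638 0.019628762258785758
```

```bash
for i in 1; do python3 drive.py '{"steps": [[0,0,0,0,0.0199],[0,0,0,0,0.0199],[0,0,0,0,0.0199]]}'|tail -1; python3 -c "from h import *;driver()"|tail -1; python3 drive.py '{"steps": [[0,0,0,0,0.01992],[0,0,0,0,0.01992],[0,0,0,0,0.01992]]}'|tail -1; python3 -c "from h import *;driver()"|tail -1; done
```

```text
grasp_force: 2.7
n 60 angle 56.87963176477072 r 0.09227552977051622 0.16287482104869638 P [ 0.5689 -0.2305  0.1915] F 2.6955143362283707 0.02004866965337572
grasp_force: 2.1
n 62 angle 56.884322905321305 r 0.09170212943128328 0.16284145709046702 P [ 0.5689 -0.2304  0.1915] F 2.1350495517253876 0.020132812540301567
```

```bash
python3 drive.py '{"steps": [[0,0,0,0,0.01994],[0,0,0,0,0.01994]]}'|tail -1; python3 -c "from h import *;driver()"|tail -1; python3 drive.py '{"steps": [[0,0,0,0,0.01995],[0,0,0,0,0.01995],[0,0,0,0,0.01995]]}'|tail -1; python3 -c "from h import *;driver()"|tail -1
```

```text
grasp_force: 1.5
n 70 angle 69.33124460251338 r 0.09166798774592291 0.1641734282282623 P [ 0.5689 -0.2304  0.1915] F 1.5184709429740906 0.020464335847223805
grasp_force: 1.2
n 84 angle 85.05038956621107 r 0.0921136810961279 0.16510198239646234 P [ 0.5689 -0.2304  0.1915] F 1.1827784031629562 0.019801689046299746
```

```bash
python3 drive.py '{"steps": [[0,0,0,0,0.01995],[0,0,0,0,0.01995]]}'|tail -1; python3 -c "from h import *;driver()"|tail -1; python3 drive.py '{"steps": [[0,0,0,0,0.0195],[0,0,0,0,0.019],[0,0,0,0,0.015],[0,0,0,0,0]]}' 40; python3 -c "
from h import *;driver();R=np.load('R.npy');i=np.argsort(R[:,2]);print(R[i[::8]])
p=np.polyfit(R[:,1],R[:,0],1);print('shank lean deg',np.degrees(np.arctan(p[0])),'x at tip',R[i[-3:]])"
```

```text
grasp_force: 1.2
n 84 angle 85.04824024962113 r 0.08981489929307397 0.16510834595789217 P [ 0.5689 -0.2304  0.1915] F 1.182558462023735 0.01960706776793565
time: 13.62
ee_pos: [0.5689, -0.2304, 0.1915]
tcp_rot: [-180.0, -0.0, 120.6]
wrist_force: [-1.1, 0.1, -0.2]
opening: 0.0186
grasp_force: 41.6
[ 0  0  0  0  0  0  0  0  0  0  0  0  0  0  0  0  0  0  0  0  0  0 40 45
  0  0  0  0  0  0  0  0  0  0  0  0  0  0  0  0  0  0  0]
n 85 angle 85.05025757019291 r 0.09041970951149718 0.16515204263792427 P [ 0.5689 -0.2304  0.1915] F 41.629990339279175 0.018630523662446403
[[ 0.0057 -0.0902  0.0904]
 [ 0.0055 -0.0972  0.0974]
 [ 0.0075 -0.1035  0.1038]
 [ 0.0095 -0.1099  0.1103]
 [ 0.0116 -0.1164  0.1169]
 [ 0.0115 -0.1236  0.1241]
 [ 0.0135 -0.1302  0.1309]
 [ 0.0091 -0.1365  0.1368]
 [ 0.0155 -0.1443  0.1451]
 [ 0.011  -0.1507  0.1511]
 [ 0.0153 -0.1594  0.1601]]
shank lean deg -5.986316010119987 x at tip [[ 0.0153 -0.1619  0.1626]
 [ 0.0131 -0.1626  0.1631]
 [ 0.0153 -0.1644  0.1652]]
```

Careful with the scale: shifts go in units of 25 mm. That gives: -0.12 m is -4.8, -0.11 m is -4.4.

```bash
python3 drive.py '{"steps": [[0.2,-0.2,-1.2,0,0],[0.6,-0.6,-2.4,0,0],[1.2,-0.96,-3.6,0,0],[1.84,-1.36,-4.4,0,0],[2.44,-1.76,-4.8,0,0]]}' 60; python3 drive.py '{"steps": [[0.8,0.48,0,0,0],[2,1.2,0,0,0],[3.2,1.88,0,0,0],[4.4,2.6,0,0,0],[5.6,3.32,0,0,0]]}'; python3 drive.py '{"steps": [[1,0.6,0,0,0],[2,1.2,0,0,0],[2.64,1.56,0,0,0],[2.24,2.4,0,0,0],[1.76,3.2,0,0,0]]}'; python3 drive.py '{"steps": [[-0.4,0.8,0,0,0],[-0.88,1.64,0,0,0],[-0.88,1.64,0,0,0],[-0.88,1.64,0,0,0]]}';python3 - <<'E'
from h import *
w=bot.camera_info("wrist");im=bot.camera("wrist");cv2.imwrite("pics/w5.png",im);np.savez("w5.npz",**w);o=bot.get_obs();print(o["ee_pos"])
E
```

```text
time: 14.08
ee_pos: [0.4996, -0.2002, 0.3147]
tcp_rot: [179.9, 0.2, 120.6]
wrist_force: [1.5, 1.1, -0.1]
opening: 0.0181
grasp_force: 62.9
time: 14.5
ee_pos: [0.4998, -0.0362, 0.3118]
tcp_rot: [180.0, 0.0, 120.6]
wrist_force: [0.5, -0.3, -0.9]
opening: 0.0176
grasp_force: 62.9
time: 14.92
ee_pos: [0.5466, 0.0427, 0.3126]
tcp_rot: [179.9, 0.0, 120.8]
wrist_force: [0.8, 1.5, -0.7]
opening: 0.0176
grasp_force: 62.9
time: 15.25
ee_pos: [0.5938, 0.043, 0.3102]
tcp_rot: [-179.9, -0.1, 120.6]
wrist_force: [-0.3, -0.5, -1.5]
opening: 0.0176
grasp_force: 62.9
[0.5931 0.0429 0.311 ]
```

View pics/w5.png

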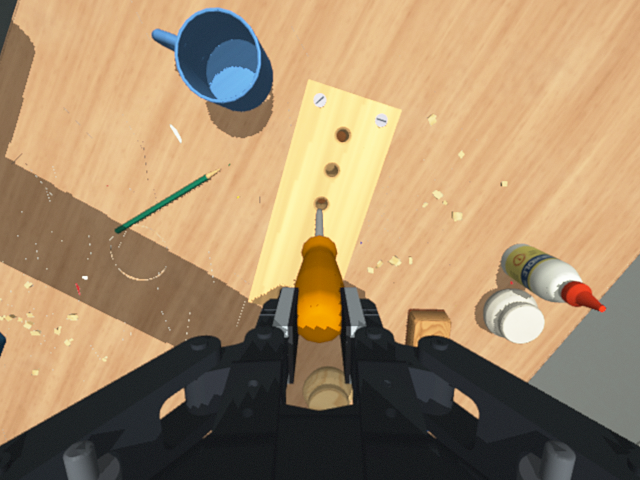

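The wrist view shows the blade tip at about (320,207), just short of hole 3's mouth at (321,203), and laterally in line with it. Holes 2 and 1 are at (332,170) and (343,134), and the mug is standing at (220,60).

```bash
python3 - <<'E'
from h import *
w=dict(np.load("w5.npz"));o=bot.get_obs();im=cv2.imread("pics/w5.png")
y=np.radians(o["tcp_rot"][2]);T=np.array([[np.cos(y),np.sin(y)],[np.sin(y),-np.cos(y)]]);P=o["ee_pos"]
hs=cv2.cvtColor(im,cv2.COLOR_BGR2HSV);v=hs[:,:,2]
for n,c in(("h3",(321,203)),("h2",(332,170)),("h1",(343,134))):
    x0,y0=c[0]-9,c[1]-9;s=((v[y0:y0+19,x0:x0+19]<140)&(hs[y0:y0+19,x0:x0+19,1]>60));q=np.argwhere(s);c2=(q[:,1].min()+q[:,1].max())/2+x0,(q[:,0].min()+q[:,0].max())/2+y0
    X=plane(w,c2,.1);print(n,c2,len(q),X,"tool xy",T@(X-P)[:2])
for z in(.125,.13,.135):print("tip",z,T@(plane(w,(320,207),z)-P)[:2])
print(im[198:216,314:327].max(2))
E
python3 -c "
from h import *;driver();R=np.load('R.npy');i=np.argsort(R[:,2]);print(R[i[::10]])"
```

```text
h3 (np.float64(321.0), np.float64(204.0)) 58 [0.5869 0.0563 0.1   ] tool xy [0.0147 0.0015]
h2 (np.float64(331.5), np.float64(170.0)) 58 [0.5793 0.0878 0.1   ] tool xy [0.0456 0.0109]
h1 (np.float64(342.5), np.float64(135.0)) 118 [0.5721 0.1186 0.1   ] tool xy [0.0758 0.0204]
tip 0.125 [0.0161 0.0005]
tip 0.13 [0.0169 0.0005]
tip 0.135 [0.0177 0.0005]
[[248 247 227 200 173 157 152 147 147 141 163 195 227]
 [244 230 201 175 149 128 123 123 127 128 140 159 171]
 [238 209 179 150 128 121 120 122 124 123 125 125 135]
 [229 193 152 121 122 121 125 124 125 125 123 112 118]
 [222 178 127 108 115 117 117 121 119 121 118 111 108]
 [220 176 121 110 115 115 111 110 116 118 118 112 107]
 [222 181 136 133 143 147 131 134 148 145 140 134 117]
 [227 194 150 147 155 160 154 158 165 160 155 146 127]
 [232 201 157 149 159 164 165 164 164 165 158 143 133]
 [234 226 194 160 160 167 170 171 169 165 152 136 165]
 [242 237 231 178 135 137 143 157 160 151 142 169 228]
 [248 243 227 158 115 119 118 124 146 163 182 230 251]
 [250 252 216 137 132 139 131 118 201 237 242 251 253]
 [251 255 219 138 146 152 146 136 235 255 254 253 254]
 [252 252 202 139 147 154 148 137 209 255 255 254 254]
 [253 240 174 140 148 153 149 138 187 255 255 254 254]
 [254 230 148 138 149 151 150 140 172 255 255 254 254]
 [254 225 140 141 152 153 151 139 162 255 255 254 254]]
[ 0  0  0  0  0  0  0  0  0  0  0  0  0  0  0  0  0  0  0  0  1 12 41 39
  0  0  0  0  0  0  0  0  0  0  0  0  0  0  0  0  0  0  0]
n 87 angle 84.87701722080251 r 0.08488104387890306 0.16182759468932476 P [0.5931 0.0429 0.311 ] F 62.875317335128784 0.017666254412867885
[[ 0.0041 -0.0848  0.0849]
 [ 0.0068 -0.0925  0.0927]
 [ 0.0071 -0.1035  0.1038]
 [ 0.0098 -0.1114  0.1118]
 [ 0.0075 -0.1192  0.1195]
 [ 0.0129 -0.1285  0.1292]
 [ 0.0287 -0.1361  0.139 ]
 [ 0.0108 -0.1434  0.1438]
 [ 0.0395 -0.1436  0.1489]
 [ 0.0138 -0.1589  0.1595]]
```

```bash
python3 drive.py '{"steps": [[0,0.064,0.4,0,0],[0,0.064,0.8,0,0],[0,0.064,1.12,0,0],[0,0.064,1.44,0,0],[0,0.064,1.68,0,0]]}'; python3 drive.py '{"steps": [[0,0,0.12,0,0],[0,0,0.24,0,0]]}'
```

```text
time: 15.77
ee_pos: [0.594, 0.0437, 0.2688]
tcp_rot: [180.0, 0.0, 120.6]
wrist_force: [0.4, 0.6, -0.5]
opening: 0.0174
grasp_force: 62.9
time: 15.93
ee_pos: [0.5943, 0.0437, 0.2633]
tcp_rot: [180.0, 0.0, 120.6]
wrist_force: [0.2, 0.2, -0.3]
opening: 0.0178
grasp_force: 62.9
```

```bash
python3 drive.py '{"steps": [[0,0,0,0,0],[0.12,0,0.08,0,0],[0.28,0,0.16,0,0],[0.44,0,0.24,0,0],[0.56,0,0.32,0,0]]}' 20;  python3 -c "
from h import *;driver();R=np.load('R.npy');i=np.argsort(R[:,2]);print(R[i[::10]])"
```

```text
time: 16.35
ee_pos: [0.5875, 0.056, 0.2559]
tcp_rot: [180.0, 0.1, 120.6]
wrist_force: [1.5, -2.6, 1.5]
opening: 0.0177
grasp_force: 62.9
[ 3  1  0  0  0  0  0  0  0  0  0  0  0  0  0  0  0  4  0  0  3 10  0 25
 28  0  0  2 13  6  1  0  0  0  0  0  0  0  0  0  0  0  0]
n 53 angle 90.04757184580018 r 0.08550944517163052 0.14453753410371417 P [0.5875 0.056  0.2559] F 62.86952018737793 0.017741981290659965
[[ 0.0642  0.0371  0.0741]
 [ 0.0164 -0.0851  0.0867]
 [ 0.0192 -0.0887  0.0908]
 [ 0.0012 -0.0985  0.0985]
 [ 0.0016 -0.1104  0.1104]
 [ 0.002  -0.1224  0.1224]
 [ 0.0024 -0.1346  0.1346]
 [-0.0694 -0.1251  0.143 ]
 [-0.062  -0.1339  0.1475]
 [-0.0694 -0.1345  0.1514]]
```

```bash
python3 drive.py '{"steps": [[0,0,0.12,0,0],[0,0,0.24,0,0],[0,0,0.36,0,0],[0,0,0.48,0,0]]}' 40; python3 drive.py '{"steps": [[0,0,0.12,0,0],[0,0,0.24,0,0],[0,0,0.36,0,0],[0,0,0.48,0,0]]}'
```

```text
time: 16.73
ee_pos: [0.5875, 0.0557, 0.2432]
tcp_rot: [180.0, 0.0, 120.6]
wrist_force: [1.6, -3.4, 2.1]
opening: 0.0181
grasp_force: 62.9
time: 17.07
ee_pos: [0.5896, 0.0554, 0.2391]
tcp_rot: [179.3, 0.4, 120.6]
wrist_force: [0.3, -5.6, 58.8]
opening: 0.0178
grasp_force: 69.6
```

Hole 3 is blocked: 59 N with the tip about 37 mm deep. I'll pull out and move to hole 2.

```bash
python3 drive.py '{"steps": [[0,0,-0.4,0,0],[0,0,-1,0,0],[0,0,-1.8,0,0],[0,0,-2.6,0,0],[0,0,-3.28,0,0]]}' 60; python3 drive.py '{"steps": [[0,0,-0.12,0,0],[0,0,-0.12,0,0],[0.6,0.2,-0.12,0,0],[1.24,0.38,-0.12,0,0],[1.24,0.38,-0.12,0,0]]}'; python3 - <<'E'
from h import *
bot.camera("wrist");w=bot.camera_info("wrist");im=bot.camera("wrist");cv2.imwrite("pics/w6.png",im);np.savez("w6.npz",**w);o=bot.get_obs();P=o["ee_pos"];print(P)
y=np.radians(o["tcp_rot"][2]);T=np.array([[np.cos(y),np.sin(y)],[np.sin(y),-np.cos(y)]])
for H in([.5793,.0878,.1],[.5721,.1186,.1]):
    print("hole rel",T@(np.array(H)-P)[:2],"px",proj(w,H))
for z in (.12,.13):print("tip expected px",proj(w,[*P[:2],z]))
driver()
R=np.load('R.npy');i=np.argsort(R[:,2]);print(R[i[::8]])
cv2.imwrite("pics/w6c.png",cv2.resize(im[140:300,240:400],None,fx=3.5,fy=3.5,interpolation=cv2.INTER_NEAREST))
E
```

```text
time: 17.48
ee_pos: [0.5868, 0.0562, 0.314]
tcp_rot: [-180.0, -0.1, 120.6]
wrist_force: [0.3, 0.3, -0.3]
opening: 0.0177
grasp_force: 62.6
time: 17.9
ee_pos: [0.5789, 0.0894, 0.3146]
tcp_rot: [-179.9, -0.1, 120.7]
wrist_force: [0.5, 0.6, -1.0]
opening: 0.0174
grasp_force: 62.6
[0.5794 0.0877 0.3149]
hole rel [ 0.0001 -0.    ] px [319.9554 219.7012]
hole rel [0.0303 0.0095] px [330.2103 187.7721]
tip expected px [319.9884 224.2362]
tip expected px [319.9831 226.6624]
[ 0  0  0  0  0  0  0  0  0  0  0  0  0  0  0  0  0  0  0  0  0  0  2 84
 10  0  0  0  0  0  0  0  0  0  0  0  0  0  0  0  0  0  0]
n 96 angle 87.02860933802543 r 0.08405600791975236 0.16418357362333819 P [0.5794 0.0877 0.3149] F 62.590495347976685 0.017498523223955884
[[ 0.0044 -0.0839  0.0841]
 [ 0.0022 -0.0917  0.0917]
 [ 0.0077 -0.0985  0.0988]
 [ 0.0028 -0.1051  0.1052]
 [ 0.0058 -0.1132  0.1133]
 [ 0.0063 -0.1223  0.1225]
 [ 0.0067 -0.1316  0.1318]
 [ 0.0071 -0.141   0.1412]
 [ 0.0101 -0.147   0.1474]
 [-0.0004 -0.1514  0.1514]
 [-0.0029 -0.1548  0.1549]
 [ 0.0025 -0.1574  0.1575]]
```

View pics/w6c.png

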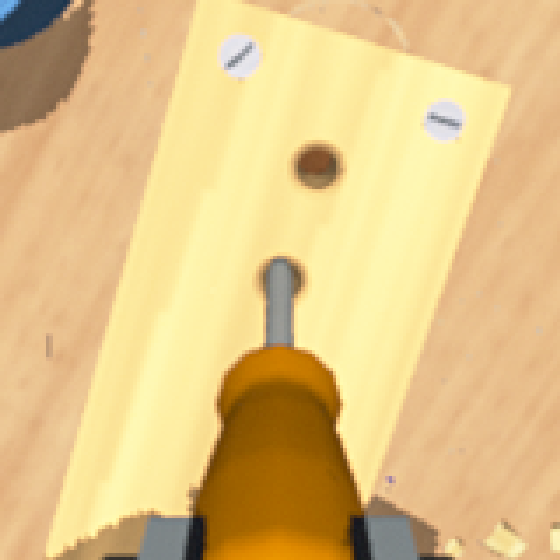

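The wrist crop shows the tip at crop (281,258), which is px (320.3,213.7), right over hole 2 at crop (281,280). The blade still leans about 4° toward tool +x, so I'll shift about -10 mm, enter, then straighten.

In the tool's units: -0.0105 m is -0.42, 0.036 m is 1.44.

```bash
python3 drive.py '{"steps": [[-0.42,0,0,0,0],[-0.42,0,0.4,0,0],[-0.42,0,0.8,0,0],[-0.42,0,1.2,0,0],[-0.42,0,1.44,0,0]]}'; python3 drive.py '{"steps": [[0,0,0.16,0,0],[0,0,0.32,0,0],[0,0,0.48,0,0],[0,0,0.48,0,0]]}'
```

```text
time: 18.47
ee_pos: [0.5853, 0.077, 0.279]
tcp_rot: [-179.9, -0.0, 120.5]
wrist_force: [-1.1, 0.8, -1.2]
opening: 0.0177
grasp_force: 62.6
time: 18.8
ee_pos: [0.5851, 0.0781, 0.2679]
tcp_rot: [-180.0, -0.0, 120.6]
wrist_force: [0.2, -0.3, -1.2]
opening: 0.0179
grasp_force: 62.6
```

```bash
python3 drive.py '{"steps": [[0.08,0,0.12,0,0],[0.2,0,0.24,0,0],[0.32,0,0.36,0,0],[0.42,0,0.48,0,0],[0.46,0,0.48,0,0]]}' 40; python3 drive.py '{"steps": [[0,0,0.12,0,0],[0,0,0.24,0,0],[0,0,0.36,0,0],[0,0,0.48,0,0]]}'
```

```text
time: 19.22
ee_pos: [0.5792, 0.0883, 0.2562]
tcp_rot: [-180.0, 0.1, 120.6]
wrist_force: [2.4, -3.0, -2.7]
opening: 0.0178
grasp_force: 62.5
time: 19.55
ee_pos: [0.5794, 0.088, 0.2443]
tcp_rot: [180.0, 0.0, 120.6]
wrist_force: [1.9, -3.0, 1.4]
opening: 0.0178
grasp_force: 62.9
```

```bash
python3 drive.py '{"steps": [[0,0,0.12,0,0],[0,0,0.24,0,0],[0,0,0.36,0,0]]}'
```

```text
time: 19.8
ee_pos: [0.5793, 0.0882, 0.2352]
tcp_rot: [180.0, 0.0, 120.6]
wrist_force: [2.3, -3.3, 2.5]
opening: 0.0175
grasp_force: 62.9
```

In the tool's units: 0.012 m is 0.48, 0.009 m is 0.36.

```bash
python3 drive.py '{"steps": [[0,0,0.12,0,0],[0,0,0.24,0,0],[0,0,0.36,0,0],[0,0,0.48,0,0]]}'
```

```text
time: 20.13
ee_pos: [0.5793, 0.0882, 0.2232]
tcp_rot: [180.0, 0.0, 120.6]
wrist_force: [2.2, -2.7, 1.4]
opening: 0.0175
grasp_force: 62.9
```

Hole 2 is free.

In the tool's units: 0.025 m is 1, 0.02 m is 0.8.

```bash
python3 drive.py '{"steps": [[0,0,0.2,0,0],[0,0,0.4,0,0],[0,0,0.6,0,0],[0,0,0.8,0,0],[0,0,1,0,0]]}'; python3 drive.py '{"steps": [[0,0,0.08,0,0],[0,0,0.16,0,0],[0,0,0.24,0,0]]}'
```

```text
time: 20.55
ee_pos: [0.5792, 0.0882, 0.1979]
tcp_rot: [-180.0, -0.0, 120.6]
wrist_force: [2.6, -3.8, 2.0]
opening: 0.0175
grasp_force: 62.9
time: 20.8
ee_pos: [0.5793, 0.0882, 0.1928]
tcp_rot: [180.0, 0.0, 120.6]
wrist_force: [-0.3, -1.8, 20.1]
opening: 0.0177
grasp_force: 65.0
```

```bash
python3 drive.py '{"steps": [[0,0,0.04,0,0],[0,0,0.04,0,0]]}'; python3 drive.py '{"steps": [[0,0,0,0,0.022],[0,0,0,0,0.03],[0,0,0,0,0.045],[0,0,0,0,0.045]]}'; python3 drive.py '{"steps": [[0,0,-0.8,0,0.045],[0,0,-2,0,0.045],[0,0,-3.2,0,0.045],[0,0,-4.4,0,0.045],[0,0,-5.6,0,0.045]]}';python3 drive.py '{"steps": [[1.2,0,0,0,0.045],[2.8,0,0,0,0.045],[4.4,0,0,0,0.045],[4.4,0,0,0,0.045]]}'; python3 - <<'E'
from h import *
i={};c={};P=[]
for n in("side","top","wrist"):
    w=bot.camera_info(n);im=bot.camera(n);cv2.imwrite(f"pics/end_{n}.png",im)
    Hd=np.array([.5793,.0878,.181]);sh=np.array([.5793,.0878,.1])
    m=cv2.inRange(cv2.cvtColor(im,cv2.COLOR_BGR2HSV),(8,140,80),(22,255,255))
    a,b=proj(w,Hd),proj(w,sh);x0,y0=(np.minimum(a,b)-25).astype(int);x1,y1=(np.maximum(a,b)+25).astype(int)
    q=np.argwhere(m[max(y0,0):y1,max(x0,0):x1])[:,::-1]+[max(x0,0),max(y0,0)]
    print(n,"pred end/shoulder",a,b,"orange",len(q),q.min(0) if len(q) else 0,q.max(0) if len(q) else 0,q.mean(0) if len(q) else 0)
    mm=mask(im,(98,80,40),(125,255,255));r=np.argwhere(mm)[:,::-1];print("  blue",len(r),r.min(0),r.max(0),"mug pred base/rim",proj(w,[.442,.12,0]),proj(w,[.442,.12,.085]))
E
```

```text
time: 20.97
ee_pos: [0.5793, 0.0882, 0.1929]
tcp_rot: [179.9, 0.0, 120.6]
wrist_force: [-0.2, -3.0, 9.6]
opening: 0.0179
grasp_force: 63.7
time: 21.3
ee_pos: [0.5789, 0.0885, 0.1911]
tcp_rot: [-180.0, -0.1, 120.6]
wrist_force: [0.3, 0.6, -0.5]
opening: 0.0454
grasp_force: 0.0
time: 21.72
ee_pos: [0.5788, 0.0883, 0.3327]
tcp_rot: [-180.0, -0.0, 120.6]
wrist_force: [1.5, -0.9, 0.5]
opening: 0.045
grasp_force: 0.0
time: 22.05
ee_pos: [0.5205, 0.1874, 0.3319]
tcp_rot: [180.0, -0.1, 120.8]
wrist_force: [-0.2, 0.2, 0.3]
opening: 0.045
grasp_force: 0.0
side pred end/shoulder [311.2694 191.7414] [312.5654 226.2433] orange 478 [305 189] [319 229] [311.954  209.1883]
  blue 2002 [209 225] [263 279] mug pred base/rim [245.1531 268.0093] [240.8746 235.3298]
top pred end/shoulder [299.1113 244.6723] [299.6975 251.87  ] orange 75 [295 242] [302 254] [298.76   246.8933]
  blue 337 [483 391] [515 404] mug pred base/rim [289.4704 312.8042] [288.2348 309.4956]
wrist pred end/shoulder [319.2408 361.3214] [319.2654 317.5486] orange 1275 [305 310] [332 368] [318.8627 340.9357]
  blue 5088 [169 184] [269 260] mug pred base/rim [239.8089 211.61  ] [222.3101 226.0516]
```

```bash
python3 -c "
from workcell import bot
print(bot.job_done())"
```

```text
the job is handed in; nothing more can be done
None
```

I handed the job in at about 22 s: the mug stands upright on the bench beside the block, and the screwdriver stands blade down in hole 2, pushed home and released, after hole 3 proved blocked; the hand-in returned no verdict.

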